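# Post a housing blank through the gravity flap

## Robot

A 6-joint arm with a two-finger parallel gripper is mounted at the origin on the work surface. World frame = base frame: x ahead of the robot, y to its left, z up, the work surface at z = 0. Lengths are in mm, angles in rad, forces in N, time in s.
With the tool pointing down it reaches from about 275 to 750 mm from the base axis. Payload 10.2 kg.
Tool frame: the origin (TCP) lies at the very end of the fingers, on their centre line; the grasp point (between the pads) lies ctrl.grip_depth behind it (ctrl.grip_depth is the distance from the TCP to the grasp point, in mm); z points along the fingers, y is the direction in which the jaws open and shut (so a half turn about z gives the same grasp; the last joint's range is limited). The gripper opens to 85 mm and grips with 20 to 120 N. Pads are 22 mm wide; open, the fingers measure 114 mm over their backs; the gripper's body (76 mm by 85 mm) begins 54 mm behind the grasp point. The pads swing forward as they close: fully open they stand 13 mm farther back than shut.
Start: joints at [0.924, 0.313, 1.498, -0, 1.331, -0.223], TCP at [215.907, 478.555, 231.294] pointing down, gripper open.
Joint ranges: [-2.94, 2.94], [-0.97, 2.17], [0.19, 2.56], [-1.23, 4.37], [0.02, 3.11], [-2.88, 2.88]. Speed limits (rad/s): [2.39, 2.39, 3.01, 3.14, 3.14, 3.14].

## Interface

Orientations are given as a unit quaternion [w, x, y, z].
In Python, from rig import telemetry, eyes, ctrl, nets gives the robot as it stands. The module is installed in compiled form; this text tells all that it offers.
- The arm moves only by the tool drive_tool, never from a script. Its argument "series" is text: rows parted by semicolons, each of 7 numbers parted by spaces: the shift along the tool's x, y, z normalised to -1 to 1, where 1 is 0.12 m, then the turn, a rotation vector about the tool's x, y, z normalised to -1 to 1, where 1 is 0.5 rad, then the opening, from 0 (shut) to 1 (fully open). In form: tx ty tz wx wy wz hand; .... A call has 1 to 20 rows; each row is the pose to reach, as a shift and turn from the pose measured when the call began, along the tool's axes at that moment; what a row does not reach only later rows make up. A row lasts 1/10 s, in which the tool goes at most 50 mm and 8.59 degrees, less where a joint would pass 70% of its speed; a pose out of reach is approached as far as the arm can. A call with a number of a shift or a turn outside -1 to 1 is refused whole. A call with a gripper value outside its range is refused whole. The fingers move at their own pace and stop on an object; "newtons" is the grip in N (left out, the last holds). Time passes only in rows, so rows that repeat a pose let the fingers close. It gives the time, the measured TCP pose, the force and the opening at its end, in the units of the state.
- telemetry.sense(): the state, without advancing time (a new reading comes with each control period).
- eyes.capture(name): name is "scene" or "top" or "wrist"; returns a dict with "frame" (384x512x3 uint8, red, green, blue), "fx", "fy", "cx", "cy" (pixels), "view" (4x4, takes a point from world to camera coordinates). Camera axes: x right, y up, looking along -z (the intrinsics and any distortion apply to the point x, -y, -z); pixel columns grow to the right and rows downward; lengths in mm; the calibration is good to about 2 mm. A picture is of the moment at which its call begins. There is no depth.
- ctrl.finish_job(): hands the job in, once; it reports no verdict.
Trained networks look in a picture, given as the dict that the camera call returned (one of the last four; its "shot" number tells which), for a name from the list of things; names that differ only in an ending like _2 or _b are one class to them, and where a whole thing is asked for, a point or a joint stands for the part that bears it (a point fixed in the world has none). Each returns a list of dicts, best first, with "confidence" (0 to 1); they miss things now and then, are a little off and sometimes report something else, mostly with a low value. They report only what shows in the picture. A call takes as long as a camera call. They do not tell look-alikes from the thing itself.
- nets.spot_in(name, picture): "rect" ([left, top, right, bottom] in pixels, round what is visible of it).
The state is a dict: "time_s": time; "joints": joint angles; "dq": joint speeds; "tau": joint torques, N m; "eef_pos": TCP position; "ee_rot": TCP orientation; "force": force on the tool from outside, world axes, zero at the start; "wrist_torque": the same for the moment, N m; "grip_width": opening from 0.0 (shut) to 1.0 (fully open).
Only numpy, scipy, OpenCV 4.12 (cv2) and the standard library are available. Lean on these libraries where they do the work, as an engineer would, in place of code of your own. Each camera call takes 0.05 s, during which the arm holds its last target. There are 200 camera calls.

## Task

Push the square steel blank along the feed plate with the fingertips, through the hanging flap, until all of it is far enough inside the hatch that the flap can drop shut behind it. Then draw the fingers back out so that the flap hangs fully shut with the blank lying flat behind it. Only push the blank: do not pick it up, and leave the things standing beside the hatch where they are.

Things in the scene. Friction and masses are not known exactly. Their poses are not given: they have to be found in the camera images.
- hatch: Fixed hatch: grey portal frame with a hanging flap. Origin on the bench (z = 0), midway between the posts, below the flap; x = the way parts are pushed through (away from the robot), y left, z up. Posts 16 mm square at y = +-88 mm, 160 mm clear between them. Dark steel feed plate 5 mm thick, x -160 to +220 mm, 200 mm wide: the blank slides on its top, 5 mm above the origin.
- hatch_bar (a point): Middle of the hatch's crossbar, x = 0, 203 mm above the bench; the bar is 16 mm square. The hand must stay on the robot's side of it and the fingers reach in under it, so push with the fingers leaning 35 to 45 degrees, tips forward and down, while they are inside; close to the robot they may stand nearly upright.
- hatch_bay (a point): Middle of the bay behind the flap, on the feed plate, 110 mm beyond the flap. Open-topped; amber side panels 90 mm high with inner faces at y = +-88 mm, end wall 40 mm high with its inner face 211 mm beyond the flap.
- flap (a joint): Flap angle, rad: 0 = shut, hanging vertically (a stop bars it from swinging towards the robot); grows as it swings inwards, up to 1.3. Aluminium, 0.2 kg, 152 mm wide, hinge across x = 0 of the hatch, 185 mm above the bench. Swings freely: about 1 N at the edge opens it, and it falls shut by itself in about a second. On top of the blank it reads about 0.27.
- flap_edge (a point): Middle of the flap's black rubber lower edge, 160 mm below the hinge; shut, it is 20 mm above the feed plate, 6 mm lower than the blank's top. Riding on the blank, the edge is 43 mm inside, so it drops behind the blank only when the blank's rear face is more than 45 mm beyond the flap's shut position.
- blank_c (a point): Centre of the square steel blank (dark round mark and four holes on top), 60 x 60 mm, 26 mm high, 0.35 to 0.65 kg, loose on the feed plate before the flap, turned up to 0.3 rad to the hatch and up to 30 mm off its centre line. The centre is 13 mm above the feed plate; x, y square to its sides. Fully through when the centre is more than 80 mm beyond the flap's shut position.
- coupling: Loose bystander beside the hatch: upright steel pipe coupling, 48 mm across, 45 mm high; origin at the centre of its underside. Leave alone.
- paste: Loose bystander beside the hatch: white jar with black cap, 56 mm across, 60 mm high; origin at the centre of its underside. Leave alone.
- angle: Loose bystander beside the hatch: dark steel L-shaped angle block, 70 x 22 mm, 57 mm high; origin at the centre of its underside. Leave alone.
Mind the look-alikes: they are no part of the job. Leave any blue or pink look-alike of the part that bears blank_c alone.

How it is judged (in metres and radians):
On the way, in this order (a step that is already met when the one before it is completed fails the run):
1. the blank pushes the flap open and is under it (value of joint flap above 0.2 rad and x of blank_c in the frame of hatch between 0 and 0.07 m), for 0.05 s.
2. the whole blank is through, inside the hatch (x of blank_c in the frame of hatch between 0.08 and 0.185 m and y of blank_c in the frame of hatch between -0.06 and 0.06 m), for 0.1 s.
At the end, for the whole second after the job is handed in: The blank lies flat and still on the feed plate inside the hatch, its centre more than 80 mm beyond the flap plane and within 60 mm of the centre line, and the flap hangs shut behind it (within 0.05 rad) (all of step 2 and value of joint flap between -0.05 and 0.05 rad and angle between blank_c's own z axis and vertical below 0.1 rad and height (world z) of blank_c below 0.024 m and linear speed of blank below 0.01 m/s); the robot touches nothing.
It fails at once if the blank is lifted (its centre rises more than 15 mm) (height (world z) of blank_c above 0.033 m).
It fails at once if the pipe coupling is disturbed (moved more than 20 mm) (distance of coupling from where it was at the start of the episode above 0.02 m).
It fails at once if the jar is disturbed (moved more than 20 mm) (distance of paste from where it was at the start of the episode above 0.02 m).
It fails at once if the angle block is disturbed (moved more than 20 mm) (distance of angle from where it was at the start of the episode above 0.02 m).
It also fails if it takes over 42 s, if anything falls off the work surface, if the arm or the gripper's body presses on something with over 40 N, if the wrist force passes 120 N, or if a joint passes its speed limit or range.

## Working session

There is one attempt and no reset: what is moved stays moved. The work goes in short steps, Python scripts to look and compute and a tool call to move; the robot and the scene stay as the last step left them, time stands still between calls to the robot, and variables do not carry over. Pictures are saved under pics/ and viewed, about 8 in all and at most 12, crops included, and the job is handed in when it is done.

Besides the shell and the picture viewer there is one more tool, called after "Request:" by a JSON object that holds its "fn" and its "kwargs". drive_tool: Moves the arm, as the interface text tells. Scaled input: -1 to 1 covers 0.12 m each way for a shift and 0.5 rad each way for a turn. Its arguments: {"type":"object","properties":{"series":{"type":"string"},"newtons":{"type":"number"}},"required":["series"]}

```bash
mkdir -p pics
cat > h.py <<'E'
import numpy as np, cv2
from rig import telemetry, eyes, ctrl, nets
def snap(n,fn=None):
    p=eyes.capture(n)
    if fn: cv2.imwrite('pics/'+fn,cv2.cvtColor(p['frame'],cv2.COLOR_RGB2BGR))
    return p
def ray(p,u,v):
    V=np.array(p['view']);R=V[:3,:3];t=V[:3,3]
    d=R.T@np.array([(u-p['cx'])/p['fx'],-(v-p['cy'])/p['fy'],-1]);return -R.T@t,d
def onz(p,u,v,z):
    c,d=ray(p,u,v);return c+d*(z-c[2])/d[2]
def proj(p,X):
    V=np.array(p['view']);q=V[:3,:3]@np.array(X)+V[:3,3]
    return p['cx']+p['fx']*q[0]/-q[2],p['cy']+p['fy']*-q[1]/-q[2]
E
python3 - <<'E'
from h import *
a=snap('scene','s0.png');b=snap('top','t0.png')
for p in(a,b):
    print([k for k in p],p['fx'],p['cx'],np.round(np.array(p['view']),3).tolist(), p.get('dist'))
    for n in['blank_c','hatch','flap','coupling','paste','angle']:
        print(n,[(np.round(d['rect']).tolist(),round(d['confidence'],2)) for d in nets.spot_in(n,p)][:4])
A=cv2.imread('pics/s0.png');B=cv2.imread('pics/t0.png')
cv2.imwrite('pics/a0.png',cv2.resize(np.vstack([A,B]),(448,672))[:,:]) 
s=telemetry.sense();print(s['eef_pos'],s['ee_rot'],ctrl.grip_depth)
E
```

```text
['frame', 'fx', 'fy', 'cx', 'cy', 'view', 'shot'] 383.82704087986184 249.20709823989696 [[-0.022, 1.0, -0.011, -48.681], [-0.608, -0.005, 0.794, 224.879], [0.793, 0.024, 0.608, -1412.829], [0.0, 0.0, 0.0, 1.0]] None
blank_c [([169.0, 185.0, 190.0, 205.0], 0.8), ([271.0, 175.0, 298.0, 198.0], 0.75)]
hatch [([180.0, 185.0, 285.0, 339.0], 0.68)]
flap [([202.0, 191.0, 274.0, 247.0], 0.8)]
coupling [([317.0, 282.0, 342.0, 318.0], 0.61)]
paste [([158.0, 229.0, 178.0, 260.0], 0.57)]
angle [([303.0, 240.0, 336.0, 276.0], 0.81)]
['frame', 'fx', 'fy', 'cx', 'cy', 'view', 'shot'] 429.8345204726146 252.04075339789784 [[-0.004, -1.0, -0.0, 72.486], [0.988, -0.004, 0.153, -562.413], [-0.153, 0.0, 0.988, -1166.936], [0.0, 0.0, 0.0, 1.0]] None
blank_c [([256.0, 249.0, 284.0, 278.0], 0.97), ([262.0, 194.0, 282.0, 216.0], 0.86), ([311.0, 244.0, 340.0, 274.0], 0.71), ([209.0, 257.0, 236.0, 286.0], 0.71)]
hatch [([225.0, 98.0, 307.0, 236.0], 0.86)]
flap [([234.0, 173.0, 296.0, 181.0], 0.65)]
coupling [([195.0, 124.0, 207.0, 142.0], 0.53)]
paste [([312.0, 172.0, 333.0, 190.0], 0.76)]
angle [([191.0, 162.0, 212.0, 183.0], 0.66)]
[215.89329185 478.55595226 231.29746728] [-2.09072801e-05  2.10304404e-01  9.77635953e-01 -1.18150611e-06] 18.700000000000003
```

View pics/t0.png

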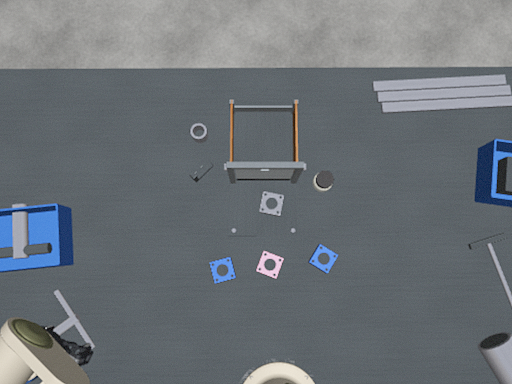

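View pics/s0.png

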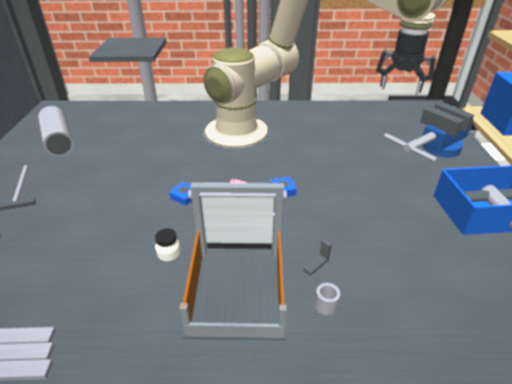

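The top view has four candidates: grey (272,204) on the plate before the flap, pink (270,264), blue (222,270) and blue (323,258). The grey one fits, as it is steel, on the plate and at the flap. I'll confirm it in an enlarged crop and measure.

Run:
```python
from h import *
p=snap('top');f=cv2.cvtColor(p['frame'],cv2.COLOR_RGB2BGR)
c=f[90:290,180:350];cv2.imwrite('pics/c1.png',cv2.resize(c,None,fx=4,fy=4,interpolation=cv2.INTER_CUBIC)[:, :])
c=f[90:240,180:350];cv2.imwrite('pics/c1.png',cv2.resize(c,None,fx=4,fy=4,interpolation=cv2.INTER_CUBIC))
np.save('top.npy',p['frame'])
print('blank',onz(p,272,204,31))
for u,v,z in[(234,231,5),(293,231,5),(226,166,203),(305,166,203),(232,101,45),(296,101,45)]:print(u,v,onz(p,u,v,z).round(1))
```

```text
blank [544.53021213  13.58674984  31.        ]
234 231 [470.3 122.3   5. ]
293 231 [469.6 -47.    5. ]
226 166 [615.8 134.1 203. ]
305 166 [615.  -60.8 203. ]
232 101 [845.9 127.4  45. ]
296 101 [845.1 -59.1  45. ]
```

View pics/c1.png

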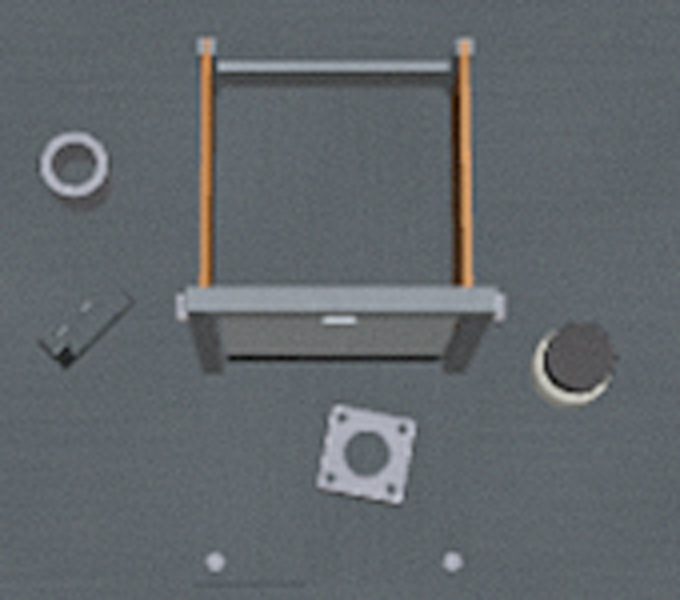

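The crop shows the grey blank with its round mark and four holes at crop (366,454), which is px (271.5,203.5), on the plate before the flap. It is turned about -0.2 rad to the hatch. From these measurements:
- **Hatch:** origin about (615, 36), yaw about -0.007.
- **Blank:** at hatch (-71, -23).

Next I'll plan the moves.

```bash
cat >> h.py <<'E'
from scipy.spatial.transform import Rotation as Rn
def rot(lean,yaw=0): # tool y=+world y, z leaning forward
    x=[-np.cos(lean),0,-np.sin(lean)];z=[np.sin(lean),0,-np.cos(lean)]
    return Rn.from_euler('z',yaw)*Rn.from_matrix(np.array([x,[0,1,0],z]).T)
def cur():
    s=telemetry.sense();q=s['ee_rot'];return s,np.array(s['eef_pos']),Rn.from_quat([q[1],q[2],q[3],q[0]])
def plan(pts,sim=None):
    s,p,R=cur()
    print('t',round(s['time_s'],2),p.round(1),np.round(s['joints'],2),'F',np.round(s['force'],1),s['grip_width'])
    for pos,lean,yaw in pts:
        d=R.inv().apply(np.array(pos)-p)/120; w=(R.inv()*rot(lean,yaw)).as_rotvec()/.5
        print(pos,lean,d.round(3),w.round(3))
E
python3 - <<'E'
from h import *
plan([((300,390,240),0,0),((330,390,240),.2,0),((330,370,240),0,0)])
E
```

```text
t 0.75 [215.9 478.6 231.3] [ 0.92  0.31  1.5  -0.    1.33 -0.22] F [-0.3 -0.5 -0.2] 0.9968339269689535
(300, 390, 240) 0 [-0.942 -0.385 -0.073] [ 0.     0.    -0.848]
(330, 390, 240) 0.2 [-1.17  -0.282 -0.073] [-0.085 -0.394 -0.845]
(330, 370, 240) 0 [-1.239 -0.434 -0.073] [ 0.     0.    -0.848]
```

Request:
{"fn": "drive_tool", "kwargs": {"series": "-0.5 -0.6 -0.1 0 0 -0.5 0.3; -0.5 -1 -0.1 0 0 -0.85 0.3; -0.5 -1 -0.1 0 0 -0.85 0.3; -0.5 -1 -0.1 0 0 -0.85 0.3; -0.5 -1 -0.1 0 0 -0.85 0.3; -0.5 -1 -0.1 0 0 -0.85 0.3; -0.5 -1 -0.1 0 0 -0.85 0.3", "newtons": 20}}

```text
time_s: 1.45
eef_pos: [221.3, 345.2, 243.1]
ee_rot: [-0.0, -0.001, 1.0, -0.0]
force: [0.9, -0.2, 0.7]
grip_width: 0.298
```

Run:
```python
from h import *
plan([((310,260,240),0.2,0),((330,240,240),.2,0),((340,250,240),.45,0)])
```

```text
t 1.45 [221.3 345.2 243.1] [ 0.71  0.05  1.79  0.    1.31 -0.86] F [ 0.9 -0.2  0.7] 0.2981840500346215
(310, 260, 240) 0.2 [-0.738 -0.711  0.025] [-0.    -0.401  0.003]
(330, 240, 240) 0.2 [-0.905 -0.878  0.025] [-0.    -0.401  0.003]
(340, 250, 240) 0.45 [-0.988 -0.794  0.025] [ 0.    -0.901  0.003]
```

Request:
{"fn": "drive_tool", "kwargs": {"series": "-0.5 -0.5 0 0 -0.3 0 0.3; -1 -1 0 0 -0.6 0 0.3; -1 -1 0 0 -0.9 0 0.3; -1 -1 0 0 -0.9 0 0.3; -1 -1 0 0 -0.9 0 0.3; -1 -1 0 0 -0.9 0 0.3"}}

```text
time_s: 2.05
eef_pos: [341.6, 225.7, 243.1]
ee_rot: [0.223, -0.0, 0.975, 0.0]
force: [-0.4, 0.1, -0.1]
grip_width: 0.301
```

Run:
```python
from h import *
plan([((400,120,220),0.7,0),((420,110,200),.7,0)])
```

```text
t 2.05 [341.6 225.7 243.1] [ 0.41 -0.15  2.04 -0.23  0.85 -1.05] F [-0.4  0.1 -0.1] 0.3012191954136641
(400, 120, 220) 0.7 [-0.355 -0.881  0.384] [ 0.001 -0.502  0.001]
(420, 110, 200) 0.7 [-0.433 -0.965  0.607] [ 0.001 -0.502  0.001]
```

Request:
{"fn": "drive_tool", "kwargs": {"series": "-0.2 -0.5 0.2 0 -0.2 0 0.3; -0.4 -1 0.5 0 -0.5 0 0.3; -0.4 -1 0.5 0 -0.5 0 0.3; -0.4 -1 0.5 0 -0.5 0 0.3; -0.4 -1 0.5 0 -0.5 0 0.3"}}

```text
time_s: 2.55
eef_pos: [411.3, 105.1, 209.1]
ee_rot: [0.342, 0.001, 0.94, 0.0]
force: [0.0, 0.3, -0.1]
grip_width: 0.303
```

Run:
```python
from h import *
plan([((460,14,130),0.7,0),((460,14,110),.7,0)])
```

```text
t 2.55 [411.3 105.1 209.1] [-0.05 -0.2   2.28  0.08  0.37 -1.68] F [ 0.   0.3 -0.1] 0.30298944202754746
(460, 14, 130) 0.7 [ 0.111 -0.759  0.766] [-0.    -0.005 -0.003]
(460, 14, 110) 0.7 [ 0.218 -0.759  0.894] [-0.    -0.005 -0.003]
```

Request:
{"fn": "drive_tool", "kwargs": {"series": "0.1 -0.4 0.4 0 0 0 0.3; 0.1 -0.75 0.8 0 0 0 0.3; 0.1 -0.75 0.8 0 0 0 0.3; 0.1 -0.75 0.8 0 0 0 0.3; 0.1 -0.75 0.8 0 0 0 0.3"}}

```text
time_s: 3.05
eef_pos: [460.1, 29.6, 139.2]
ee_rot: [0.339, -0.002, 0.941, 0.004]
force: [1.5, 0.5, -0.2]
grip_width: 0.302
```

Run:
```python
from h import *
p=snap('wrist','w1.png');t=snap('top','t1.png')
for q in(p,t): print([(np.round(d['rect']).tolist(),round(d['confidence'],2)) for d in nets.spot_in('blank_c',q)][:4])
A=cv2.imread('pics/t1.png')[110:290,170:360];A=cv2.resize(A,(512,485),interpolation=2)
cv2.imwrite('pics/w1t.png',cv2.resize(np.vstack([cv2.imread('pics/w1.png'),A]),None,fx=.69,fy=.69) if 0 else np.hstack([cv2.resize(cv2.imread('pics/w1.png'),(400,300)),cv2.resize(A,(400,300))]))
print(proj(p,(544,14,31)),proj(p,(475,14,16)))
plan([((475,14,40),0.7,0),((485,14,17),.7,0)])
```

```text
[([198.0, 4.0, 289.0, 31.0], 0.73), ([206.0, 136.0, 287.0, 201.0], 0.68), ([0.0, 0.0, 21.0, 60.0], 0.67)]
[([311.0, 246.0, 338.0, 273.0], 0.86), ([261.0, 194.0, 282.0, 215.0], 0.81), ([209.0, 257.0, 238.0, 285.0], 0.63)]
(np.float64(238.88247283044754), np.float64(178.8641952637138)) (np.float64(235.00942817541122), np.float64(103.97166548983056))
t 3.25 [459.6  29.4 139.4] [-0.31  0.03  2.3   0.97  0.24 -2.77] F [-0.5 -0.4 -0.1] 0.3020464373355684
(475, 14, 40) 0.7 [ 0.429 -0.134  0.719] [ 0.015 -0.019 -0.002]
(485, 14, 17) 0.7 [ 0.487 -0.136  0.92 ] [ 0.015 -0.019 -0.002]
```

View pics/w1t.png

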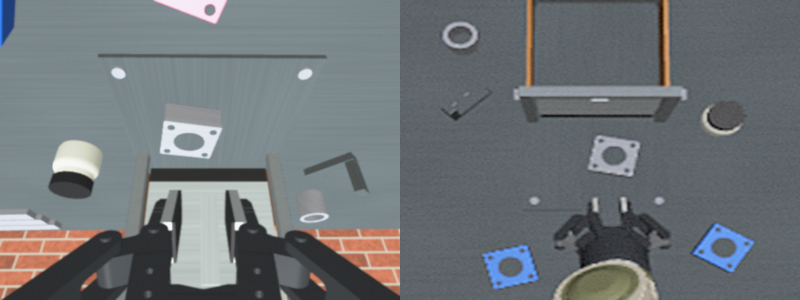

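The wrist view shows the blank at about (190,138) in the 400-px frame, ahead of the fingers as predicted. Joint 6 is near its limit (-2.77), so I'll unlean and turn the tool half a turn, which gives the same finger layout, before going down.

Run:
```python
from h import *
plan([((440,14,160),0.3,0)])
```

```text
t 3.25 [459.6  29.4 139.4] [-0.31  0.03  2.3   0.97  0.24 -2.77] F [-0.5 -0.4 -0.1] 0.3020464373355684
(440, 14, 160) 0.3 [ 0.016 -0.127 -0.238] [0.015 0.781 0.001]
```

Request:
{"fn": "drive_tool", "kwargs": {"series": "0 0 -0.2 0 0.3 0 0.3; 0 -0.1 -0.25 0 0.6 0 0.3; 0 -0.1 -0.25 0 0.8 0 0.3; 0 -0.1 -0.25 0 0.8 0 0.3; 0 -0.1 -0.25 0 0.8 0 0.3; 0 -0.1 -0.25 0 0.8 0 0.3"}}

```text
time_s: 3.85
eef_pos: [440.7, 18.6, 162.4]
ee_rot: [0.146, -0.003, 0.989, 0.004]
force: [-0.3, 0.6, -0.3]
grip_width: 0.302
```

Run:
```python
from h import *
plan([((440,14,160),0.1,0)])
```

```text
t 3.85 [440.7  18.6 162.4] [-0.28  0.05  2.04  0.13  0.77 -1.93] F [-0.3  0.6 -0.3] 0.30233575916513433
(440, 14, 160) 0.1 [ 0.012 -0.038  0.017] [0.016 0.386 0.01 ]
```

Request:
{"fn": "drive_tool", "kwargs": {"series": "0 0 0 0 0 1 0.3; 0 0 0 0 0 1 0.3; 0 0 0 0 0 1 0.3; 0 0 0 0 0 1 0.3; 0 0 0 0 0 1 0.3"}}

```text
time_s: 4.35
eef_pos: [439.8, 19.5, 161.7]
ee_rot: [0.141, 0.242, 0.959, 0.041]
force: [-0.2, 1.1, -0.8]
grip_width: 0.3
```

Request:
{"fn": "drive_tool", "kwargs": {"series": "0 0 0 0 0 1 0.3; 0 0 0 0 0 1 0.3; 0 0 0 0 0 1 0.3; 0 0 0 0 0 1 0.3; 0 0 0 0 0 1 0.3"}}

```text
time_s: 4.85
eef_pos: [439.2, 20.1, 161.4]
ee_rot: [0.126, 0.471, 0.87, 0.075]
force: [-0.3, -0.4, -0.2]
grip_width: 0.302
```

Request:
{"fn": "drive_tool", "kwargs": {"series": "0 0 0 0 0 1 0.3; 0 0 0 0 0 1 0.3; 0 0 0 0 0 1 0.3; 0 0 0 0 0 1 0.3; 0 0 0 0 0 1 0.3"}}

```text
time_s: 5.35
eef_pos: [438.9, 20.4, 161.1]
ee_rot: [0.104, 0.671, 0.727, 0.104]
force: [-0.6, 0.3, -0.7]
grip_width: 0.3
```

Request:
{"fn": "drive_tool", "kwargs": {"series": "0 0 0 0 0 1 0.3; 0 0 0 0 0 1 0.3; 0 0 0 0 0 1 0.3; 0 0 0 0 0 1 0.3; 0 0 0 0 0 1 0.3"}}

```text
time_s: 5.85
eef_pos: [438.7, 20.6, 160.9]
ee_rot: [0.075, 0.829, 0.54, 0.126]
force: [-0.7, -0.8, 0.6]
grip_width: 0.3
```

Request:
{"fn": "drive_tool", "kwargs": {"series": "0 0 0 0 0 1 0.3; 0 0 0 0 0 1 0.3; 0 0 0 0 0 1 0.3; 0 0 0 0 0 1 0.3; 0 0 0 0 0 1 0.3"}}

```text
time_s: 6.35
eef_pos: [438.5, 20.7, 160.8]
ee_rot: [0.042, 0.936, 0.32, 0.141]
force: [-0.5, -0.4, 0.4]
grip_width: 0.305
```

Request:
{"fn": "drive_tool", "kwargs": {"series": "0 0 0 0 0 1 0.3; 0 0 0 0 0 1 0.3; 0 0 0 0 0 1 0.3; 0 0 0 0 0 1 0.3; 0 0 0 0 0 1 0.3"}}

```text
time_s: 6.85
eef_pos: [438.5, 20.8, 160.8]
ee_rot: [0.006, 0.986, 0.08, 0.147]
force: [0.0, -0.3, -0.2]
grip_width: 0.3
```

```bash
cat >> h.py <<'E'
_r=rot
def rot(lean,yaw=0): return _r(lean,yaw)*Rn.from_euler('z',np.pi)
E
python3 - <<'E'
from h import *
plan([((450,14,100),0.3,0),((455,14,60),0.3,0)])
E
```

```text
t 6.85 [438.5  20.8 160.8] [-0.28  0.05  2.05  0.13  0.76  1.05] F [ 0.  -0.3 -0.2] 0.29964844286983955
(450, 14, 100) 0.3 [-0.065  0.053  0.512] [-0.025  0.008  0.319]
(455, 14, 60) 0.3 [-0.122  0.048  0.843] [-0.025  0.008  0.319]
```

Request:
{"fn": "drive_tool", "kwargs": {"series": "-0.1 0.05 0.4 0 0 0.3 0.3; -0.1 0.05 0.8 0 0 0.32 0.3; -0.12 0.05 0.84 0 0 0.32 0.3; -0.12 0.05 0.84 0 0 0.32 0.3"}}

```text
time_s: 7.25
eef_pos: [454.6, 14.1, 60.2]
ee_rot: [-0.006, 0.989, 0.002, 0.146]
force: [-0.4, -0.2, 0.0]
grip_width: 0.3
```

Run:
```python
from h import *
plan([((478,13.5,16),0.35,0),((485,13.5,16),0.35,0)])
```

```text
t 7.25 [454.6  14.1  60.2] [-0.28  0.28  2.11  0.2   0.48  1.12] F [-0.4 -0.2  0. ] 0.29973050875184176
(478, 13.5, 16) 0.35 [0.081 0.01  0.409] [-0.026  0.114  0.004]
(485, 13.5, 16) 0.35 [0.136 0.011 0.426] [-0.026  0.114  0.004]
```

Request:
{"fn": "drive_tool", "kwargs": {"series": "0.05 0 0.2 0 0.1 0 0.3; 0.08 0 0.35 0 0.1 0 0.3; 0.08 0 0.41 -0.02 0.11 0 0.3; 0.08 0 0.41 -0.02 0.11 0 0.3; 0.08 0 0.41 -0.02 0.11 0 0.3"}}

```text
time_s: 7.75
eef_pos: [478.4, 14.8, 17.5]
ee_rot: [-0.001, 0.985, 0.002, 0.174]
force: [-0.4, 0.1, 0.0]
grip_width: 0.298
```

Run:
```python
from h import *
p=snap('wrist','w2.png')
print([(np.round(d['rect']).tolist(),round(d['confidence'],2)) for d in nets.spot_in('blank_c',p)][:4])
plan([((500,13.5,16),0.4,0),((530,13.5,16),0.5,0),((550,13.5,16),.55,0),((570,13.5,16),.6,0)])
```

```text
[([180.0, 28.0, 339.0, 187.0], 0.56)]
t 7.85 [478.4  14.7  17.2] [-0.27  0.41  2.11  0.33  0.29  1.  ] F [-0.2  0.1 -0.1] 0.3009122115485482
(500, 13.5, 16) 0.4 [0.166 0.01  0.071] [-0.006  0.1    0.006]
(530, 13.5, 16) 0.5 [0.401 0.011 0.157] [-0.006  0.3    0.005]
(550, 13.5, 16) 0.55 [0.558 0.012 0.214] [-0.006  0.4    0.005]
(570, 13.5, 16) 0.6 [0.714 0.013 0.271] [-0.007  0.5    0.005]
```

View pics/w2.png

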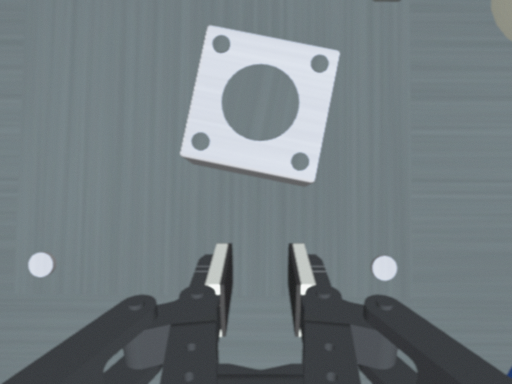

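The fingers stand square behind the blank's rear face (rear edge at about rows 155-183, centre column about 250; fingers centred on 262). I'll start pushing.

Request:
{"fn": "drive_tool", "kwargs": {"series": "0.08 0 0.03 0 0 0 0.3; 0.16 0 0.06 0 0 0 0.3; 0.23 0 0.085 0 0 0 0.3; 0.29 0 0.106 0 0 0 0.3; 0.35 0 0.127 0 0 0 0.3; 0.41 0 0.149 0 0 0 0.3; 0.47 0 0.171 0 0 0 0.3; 0.47 0 0.171 0 0 0 0.3"}}

```text
time_s: 8.65
eef_pos: [539.5, 14.8, 17.3]
ee_rot: [-0.001, 0.985, 0.002, 0.175]
force: [-0.3, 0.0, -1.3]
grip_width: 0.299
```

Run:
```python
from h import *
p=snap('wrist','w3.png');q=snap('top','t3.png')
print([(np.round(d['rect']).tolist(),round(d['confidence'],2)) for d in nets.spot_in('blank_c',p)][:4])
cv2.imwrite('pics/c3.png',np.hstack([cv2.resize(cv2.imread('pics/w3.png'),(400,300)),cv2.resize(cv2.imread('pics/t3.png')[110:290,170:360],(400,300))]))
plan([((560,13.5,16),0.4,0),((580,13.5,16),0.45,0),((600,13.5,16),.55,0)])
```

```text
[([178.0, 105.0, 315.0, 242.0], 0.94)]
t 8.8 [538.6  14.9  17.3] [-0.23  0.5   1.94  0.23  0.37  1.14] F [ 0.4 -0.1  0.4] 0.2991865245916784
(560, 13.5, 16) 0.4 [0.164 0.012 0.071] [-0.006  0.099  0.006]
(580, 13.5, 16) 0.45 [0.32  0.013 0.129] [-0.006  0.199  0.006]
(600, 13.5, 16) 0.55 [0.477 0.013 0.186] [-0.006  0.399  0.005]
```

View pics/c3.png

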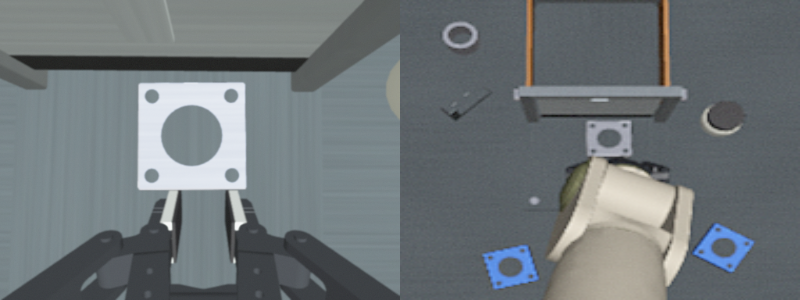

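The blank is now square to the hatch and just before the flap. It lies about 6 mm left of the finger centre, so I'll back off slightly, shift left, then push on with growing lean.

Request:
{"fn": "drive_tool", "kwargs": {"series": "-0.05 0 -0.02 0 0 0 0.3; -0.05 -0.05 -0.02 0 0 0 0.3; 0 -0.05 0 0 0.05 0 0.3; 0.08 -0.05 0.03 0 0.1 0 0.3; 0.15 -0.05 0.055 0 0.15 0 0.3; 0.22 -0.05 0.08 0 0.2 0 0.3; 0.28 -0.05 0.105 0 0.25 0 0.3; 0.34 -0.05 0.13 0 0.3 0 0.3; 0.4 -0.05 0.15 0 0.3 0 0.3; 0.4 -0.05 0.15 0 0.3 0 0.3"}}

```text
time_s: 9.8
eef_pos: [589.9, 21.5, 16.8]
ee_rot: [-0.001, 0.969, 0.002, 0.248]
force: [-0.4, -0.3, -0.4]
grip_width: 0.305
```

Run:
```python
from h import *
plan([((615,20,17),0.6,0),((640,20,17),0.65,0)])
```

```text
t 9.8 [589.9  21.5  16.8] [-0.21  0.56  1.9   0.49  0.22  0.9 ] F [-0.4 -0.3 -0.4] 0.30547099640732145
(615, 20, 17) 0.6 [0.184 0.013 0.099] [-0.007  0.199  0.005]
(640, 20, 17) 0.65 [0.367 0.014 0.199] [-0.007  0.299  0.005]
```

Request:
{"fn": "drive_tool", "kwargs": {"series": "0.05 0.01 0.03 0 0.04 0 0.3; 0.1 0.01 0.055 0 0.09 0 0.3; 0.15 0.01 0.08 0 0.14 0 0.3; 0.2 0.01 0.11 0 0.18 0 0.3; 0.25 0.01 0.135 0 0.22 0 0.3; 0.3 0.01 0.165 0 0.26 0 0.3; 0.37 0.01 0.2 0 0.3 0 0.3; 0.37 0.01 0.2 0 0.3 0 0.3"}}

```text
time_s: 10.6
eef_pos: [640.3, 20.6, 16.8]
ee_rot: [-0.001, 0.948, 0.001, 0.319]
force: [-0.3, -0.1, -0.1]
grip_width: 0.297
```

Run:
```python
from h import *
p=snap('scene','s4.png');q=snap('top','t4.png')
cv2.imwrite('pics/c4.png',np.hstack([cv2.resize(cv2.imread('pics/s4.png')[170:350,130:370],(400,300),interpolation=2),cv2.resize(cv2.imread('pics/t4.png')[80:260,170:360],(400,300),interpolation=2)]))
print([(np.round(d['rect']).tolist(),round(d['confidence'],2)) for d in nets.spot_in('blank_c',p)][:4])
plan([((665,20,17),0.7,0),((683,20,17),0.7,0)])
```

```text
[([171.0, 186.0, 194.0, 206.0], 0.89), ([273.0, 176.0, 295.0, 198.0], 0.71), ([218.0, 265.0, 244.0, 286.0], 0.59)]
t 10.75 [640.1  20.6  17.3] [-0.2   0.63  1.85  1.37  0.13  0.04] F [ 0.5 -0.4  0.3] 0.3022594046343439
(665, 20, 17) 0.7 [0.164 0.006 0.127] [-0.008  0.099  0.004]
(683, 20, 17) 0.7 [0.283 0.006 0.218] [-0.008  0.099  0.004]
```

View pics/c4.png

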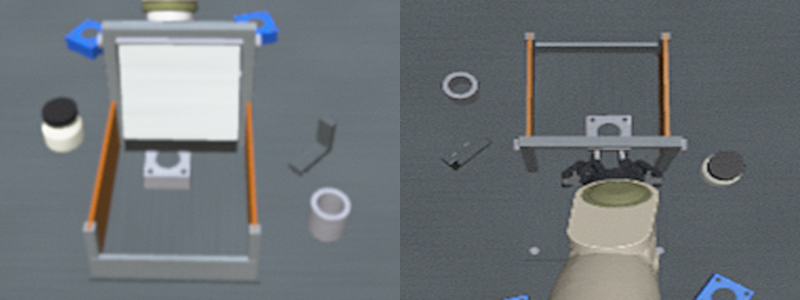

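The flap is open and riding on the blank, which is square and inside. I'll push on to its final place.

Request:
{"fn": "drive_tool", "kwargs": {"series": "0.04 0 0.03 0 0.02 0 0.3; 0.08 0 0.06 0 0.04 0 0.3; 0.12 0 0.09 0 0.06 0 0.3; 0.16 0 0.12 0 0.08 0 0.3; 0.2 0 0.15 0 0.1 0 0.3; 0.24 0 0.185 0 0.1 0 0.3; 0.28 0 0.215 0 0.1 0 0.3; 0.28 0 0.215 0 0.1 0 0.3; 0.28 0 0.215 0 0.1 0 0.3"}}

```text
time_s: 11.65
eef_pos: [682.1, 24.0, 17.2]
ee_rot: [-0.004, 0.939, 0.004, 0.343]
force: [0.0, 15.7, -0.8]
grip_width: 0.3
```

Run:
```python
from h import *
for n in('scene','top'):
    q=snap(n,n+'5.png')
    for d in nets.spot_in('blank_c',q)[:4]:
        l,t,r,b=d['rect'];print(n,np.round(d['rect']),round(d['confidence'],2),onz(q,(l+r)/2,(t+b)/2,18).round(1))
A=cv2.imread('pics/top5.png')[80:200,200:330];B=cv2.imread('pics/scene5.png')[170:350,150:330]
cv2.imwrite('pics/c5.png',np.hstack([cv2.resize(B,(400,400),interpolation=2),cv2.resize(A,(400,400),interpolation=2)]))
plan([((640,20,18),0.65,0),((590,20,18),0.5,0)])
```

```text
scene [217. 271. 244. 297.] 0.97 [719.9  24.   18. ]
scene [168. 185. 192. 208.] 0.55 [ 414.8 -136.3   18. ]
scene [274. 174. 297. 200.] 0.55 [366.1 161.7  18. ]
top [259. 138. 277. 157.] 0.88 [712.6  23.1  18. ]
top [210. 258. 236. 279.] 0.6 [365.6 152.1  18. ]
top [311. 244. 340. 274.] 0.57 [ 389.  -135.4   18. ]
t 11.85 [682.1  24.   17.3] [-0.18  0.69  1.75  1.48  0.13 -0.05] F [ 0.1 14.5 -2.1] 0.3013095461692271
(640, 20, 18) 0.65 [-0.264  0.03  -0.231] [-0.02  -0.1    0.009]
(590, 20, 18) 0.5 [-0.583  0.026 -0.499] [-0.019 -0.4    0.011]
```

View pics/c5.png

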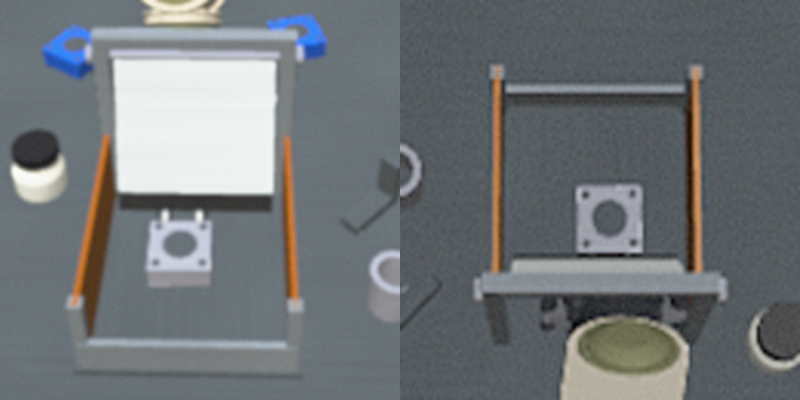

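The blank's centre is about 100-104 mm beyond the flap, square, at about y = 23, which is well through. The 15 N sideways force suggests the hand is brushing the right post, so I'll ease left while drawing out slowly.

Request:
{"fn": "drive_tool", "kwargs": {"series": "-0.01 -0.03 -0.01 0 0 0 0.3; -0.03 -0.06 -0.025 0 0 0 0.3; -0.06 -0.06 -0.05 -0.02 0 0 0.3; -0.06 -0.06 -0.05 -0.02 0 0 0.3"}}

```text
time_s: 12.25
eef_pos: [672.0, 31.4, 17.3]
ee_rot: [0.001, 0.939, 0.002, 0.343]
force: [0.9, 0.5, 0.6]
grip_width: 0.296
```

Run:
```python
from h import *
plan([((640,31,18),0.65,0),((590,31,18),0.5,0)])
```

```text
t 12.25 [672.   31.4  17.3] [-0.17  0.67  1.78  1.62  0.11 -0.19] F [0.9 0.5 0.6] 0.2961415077881503
(640, 31, 18) 0.65 [-0.2    0.002 -0.176] [ 0.001 -0.099  0.009]
(590, 31, 18) 0.5 [-0.519  0.001 -0.445] [ 0.001 -0.399  0.009]
```

Clear of contact, so I'll draw out, keeping the lean until the hand is outside.

Request:
{"fn": "drive_tool", "kwargs": {"series": "-0.05 0 -0.045 0 -0.02 0 0.3; -0.1 0 -0.09 0 -0.05 0 0.3; -0.15 0 -0.13 0 -0.08 0 0.3; -0.2 0 -0.176 0 -0.1 0 0.3; -0.26 0 -0.23 0 -0.15 0 0.3; -0.32 0 -0.28 0 -0.2 0 0.3; -0.39 0 -0.335 0 -0.28 0 0.3; -0.45 0 -0.39 0 -0.34 0 0.3; -0.52 0 -0.445 0 -0.4 0 0.3; -0.52 0 -0.445 0 -0.4 0 0.3"}}

```text
time_s: 13.25
eef_pos: [589.7, 30.8, 18.4]
ee_rot: [0.001, 0.969, 0.002, 0.247]
force: [-0.3, 0.9, -1.1]
grip_width: 0.299
```

Run:
```python
from h import *
plan([((520,31,25),0.4,0)])
```

```text
t 13.25 [589.7  30.8  18.4] [-0.18  0.56  1.9   0.42  0.21  1.  ] F [-0.3  0.9 -1.1] 0.2991318142191043
(520, 31, 25) 0.4 [-0.484 -0.003 -0.326] [ 0.004 -0.199  0.008]
```

Request:
{"fn": "drive_tool", "kwargs": {"series": "-0.15 0 -0.1 0 -0.05 0 0.3; -0.3 0 -0.2 0 -0.1 0 0.3; -0.48 0 -0.32 0 -0.2 0 0.3; -0.6 0 -0.5 0 -0.2 0 0.3; -0.6 0 -0.5 0 -0.2 0 0.3; -0.6 0 -0.5 0 -0.2 0 0.3; -0.6 0 -0.5 0 -0.2 0 0.3; -0.6 0 -0.5 0 -0.2 0 0.3; -0.6 0 -0.5 0 -0.2 0 0.3; -0.6 0 -0.5 0 -0.2 0 0.3; -0.6 0 -0.5 0 -0.2 0 0.3; -0.6 0 -0.5 0 -0.2 0 0.3"}}

```text
time_s: 14.45
eef_pos: [497.8, 30.6, 36.6]
ee_rot: [0.001, 0.98, 0.002, 0.198]
force: [0.4, -0.9, 0.7]
grip_width: 0.298
```

Run:
```python
from h import *
for n in('scene','top'):
    q=snap(n,n+'6.png')
    for k in('blank_c','flap','coupling','paste','angle'):
      for d in nets.spot_in(k,q)[:1]:
        l,t,r,b=d['rect'];print(n,k,np.round(d['rect']),round(d['confidence'],2),onz(q,(l+r)/2,(t+b)/2,18).round(1))
A=cv2.imread('pics/top6.png')[80:200,190:320];B=cv2.imread('pics/scene6.png')[170:350,150:330]
cv2.imwrite('pics/c6.png',np.hstack([cv2.resize(B,(400,400),interpolation=2),cv2.resize(A,(400,400),interpolation=2)]))
plan([])
```

```text
scene blank_c [169. 183. 191. 207.] 0.85 [ 406.6 -136.7   18. ]
scene flap [202. 191. 274. 248.] 0.61 [508.2  30.   18. ]
scene coupling [317. 283. 342. 316.] 0.68 [756.4 231.9  18. ]
scene paste [155. 230. 182. 260.] 0.84 [ 602.8 -133.5   18. ]
scene angle [301. 238. 332. 276.] 0.63 [638.8 219.7  18. ]
top blank_c [212. 256. 236. 287.] 0.97 [356.  148.1  18. ]
top flap [237. 173. 293. 179.] 0.62 [627.1  33.1  18. ]
top coupling [194. 125. 209. 143.] 0.8 [754.7 217.   18. ]
top paste [314. 169. 330. 194.] 0.7 [ 611.  -131.7   18. ]
top angle [187. 160. 210. 185.] 0.77 [638.6 225.   18. ]
t 15.05 [497.8  30.6  36.6] [-0.22  0.39  2.08  0.29  0.29  1.09] F [-0.1 -0.2  0.3] 0.29701476189816917
```

View pics/c6.png

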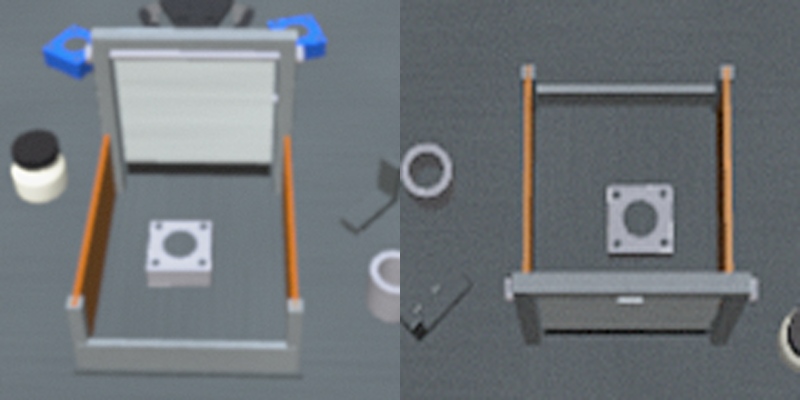

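The flap rect (202,191–274,248) is back to its starting one. The blank lies flat behind it, the other objects show no real shift, and the robot reads no contact force. I'm handing in.

```bash
python3 -c "
from h import *
print(ctrl.finish_job())"
```

```text
the job is handed in; nothing more can be done
None
```

I pushed the grey steel blank through the flap with both fingertips, drew the fingers back out, and handed the job in at about 15 s of robot time; no verdict is reported.

**Last checks, which agreed:**
- **Blank:** its centre is about 97–104 mm beyond the flap plane (at least 80 needed). It is about 13 mm off the centre line (60 allowed), square and lying flat.
- **Flap:** in the scene camera it sits where it did at the start, shut, to within about 1 px.
- **Coupling, jar and angle block:** they are where they were at the start, within the detection noise of a few pixels.
- **Robot:** about 0 N on the tool, with the hand well clear of the hatch.

**What disagreed or went off plan:**
- **Blank position:** the scene and top cameras differed by about 7 mm on the blank's x. After the fingers came out, the network's best match for the blank was a blue look-alike. The final position therefore rests on its last detection, with the fingers still in, and on the final picture.
- **Side contact:** near the end of the push the hand seems to have brushed the right post, with about 15 N sideways (limit 40 N). I eased left before drawing out, and the reading dropped to zero.
- **Joint 6:** it came close to its limit on the way in, so I turned the tool half a turn before going down.

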